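# Cap the sauce pots and slide their carrier into the bay

## Robot

A 7-joint arm with a two-finger parallel gripper is mounted at the origin on a cart in front of the work surface, level with it; the furniture and walls round the work are solid. World frame = base frame: x ahead of the robot, y to its left, z up, the work surface at z = 0. Lengths are in m, angles in rad, forces in N, time in s.
With the tool pointing down it reaches from about 0.4 to 0.85 m from the base axis. Payload 10.4 kg.
Tool frame: the origin (TCP) lies midway between the tips of the shut fingers; the grasp point (between the pads) lies r.grip_point_offset behind it (r.grip_point_offset is the distance from the TCP to the grasp point, in m); z points along the fingers, y is the line along which they close (so a half turn about z gives the same grasp; the last joint's range is limited). The gripper opens to 87 mm and grips with 3 to 60 N. Pads are 19 mm wide; open, the fingers measure 117 mm over their backs; the gripper's body (75 mm by 190 mm) begins 51 mm behind the grasp point.
Start: joints at [1.191, 0.332, -0.065, 1.46, 0.022, 1.35, -0.088], TCP at [0.218, -0.586, 0.223] pointing down, gripper open.
Joint ranges: [-2.6, 2.6], [-0.5, 2.12], [-1.47, 1.34], [0.16, 2.42], [-1.27, 4.41], [0.06, 2.06], [-2.6, 2.6]. Speed limits (rad/s): [2.22, 2.22, 2.79, 2.79, 3.14, 3.14, 3.14].

## Interface

Orientations are given as a unit quaternion [x, y, z, w].
In Python, from bench import r gives the robot as it stands.
- The arm moves only by the tool play_rows, never from a script. Its arguments are lists of equal length, an entry for each row: "claw": the closure, from 0 (fully open) to 1 (shut); "delta_pos": the shift along the tool's x, y, z scaled (see below), a list of three; "delta_rot": the turn, a rotation vector about the tool's x, y, z scaled (see below), a list of three. A call has 1 to 8 rows; each row shifts and turns the commanded pose from where the row before left it, along the tool's axes as they then stand; what a row does not reach is not made up. The controller multiplies each number of a shift by 200 mm and each number of a turn by pi rad. A row lasts 1/10 s, in which the tool goes at most 50 mm and 8.59 degrees, less where a joint would pass 70% of its speed; a pose out of reach is approached as far as the arm can. A call with a number of a shift or a turn outside -1 to 1 is refused whole. A call with a gripper value outside its range is refused whole. The fingers move at their own pace and stop on an object; "squeeze" is the grip in N (left out, the last holds). Time passes only in rows, so rows that do not move let the fingers close. It gives the time, the measured TCP pose, the force, the opening and the grip force at its end, in the units of the state.
- r.read_state(): the state, without advancing time (a new reading comes with each control period).
- r.camera(name): name is "side" or "top"; returns a dict with "pixels" (480x640x3 uint8, red, green, blue), "camera_matrix" (3x3 intrinsics, pixels), "cam_to_world" (4x4, takes a point from camera to world coordinates). Camera axes: x right, y up, looking along -z (the intrinsics and any distortion apply to the point x, -y, -z); pixel columns grow to the right and rows downward; lengths in m; the calibration is good to about 2 mm. A picture is of the moment at which its call begins. There is no depth.
- r.close_job(): hands the job in; it is judged then, once.
The state is a dict: "time": time; "joint_positions": joint angles; "joint_vel": joint speeds; "joint_torque": joint torques, N m; "ee_pos": TCP position; "eef_rot": TCP orientation; "ft_force": force on the tool from outside, world axes, zero at the start; "torque": the same for the moment, N m; "width": finger opening in m; "grip_force": force on a finger pad.
Only numpy, scipy, OpenCV 4.12 (cv2) and the standard library are available. Lean on these libraries where they do the work, as an engineer would, in place of code of your own. Each camera call takes 0.05 s, during which the arm holds its last target. There are 200 camera calls.

## Task

Both white caps on the two sauce pots in the small steel carrier are standing up: press each one fully home. Then slide the loaded carrier by its black grip into the low roofed steel bay, straight and all the way to the back stop, keeping it upright, and let go. Leave the other things on the worktop where they are.

Things in the scene. Friction and masses are not known exactly. Their poses are not given: they have to be found in the camera images.
- carrier: loose steel tray, 116 x 64 mm, rim 14 mm high, 0.3 to 0.7 kg, with two fixed white pots (48 mm wide, tops 50 mm up, capped 60 mm, centres at x = -27 and +27 mm) and an upright handle at its -x end. Origin: centre of the tray's underside. x runs along its length away from the handle (that end enters the bay first), z up.
- carrier_grip (a point): middle of the carrier's black grip bar, 44 mm long along the carrier's x, 14 mm wide along its y, 20 mm high, centre 72 mm above the worktop, at x = -88 mm of the carrier. Below the bar the handle is open between two thin steel uprights, down to z = 7 mm. Axes as the carrier's.
- cap_front (a joint): sliding cap of the front (nearer the grip) pot. Value in m: 0 = pressed fully home on its pot, grows as the cap stands up, at most 0.016. A detent friction of about 5 N holds it wherever it is left. The cap cannot come off.
- cap_front_top (a point): centre of the flat top face of the front (nearer the grip), 47 mm wide, cap (z axis up, out of the cap); with the carrier on the worktop it is 60 mm above the worktop when the cap is home and up to 76 mm when raised
- cap_back (a joint): sliding cap of the back (farther from the grip) pot. Value in m: 0 = pressed fully home on its pot, grows as the cap stands up, at most 0.016. A detent friction of about 5 N holds it wherever it is left. The cap cannot come off.
- cap_back_top (a point): centre of the flat top face of the back (farther from the grip), 47 mm wide, cap (z axis up, out of the cap); with the carrier on the worktop it is 60 mm above the worktop when the cap is home and up to 76 mm when raised
- bay: low steel bay fixed on the worktop, no floor of its own: side rails 69 mm apart inside, a back stop, a roof with its underside at 65 mm and top at 70 mm, so only pots with caps home pass below. Origin: on the worktop, where the carrier's origin lies when home against the back stop. x points into the bay.
- bay_mouth (a point): middle of the bay's mouth on the worktop, 58 mm in front of the bay's origin; from here 30 mm high guides flare out towards the robot to about 86 mm apart, 18 mm before the mouth. With the carrier home its grip's middle stays 30 mm outside the mouth. Axes as the bay's.
- ramekin: bystander: brown round sauce dish, 69 mm wide, 34 mm high; origin under its middle
- timer: bystander: white kitchen timer, 46 x 64 x 58 mm; origin under its middle
- shaker: bystander: salt shaker with grey top, 44 mm wide, 90 mm high; origin under its middle
- tin: bystander: round food tin, 75 mm wide, 58 mm high; origin under its middle
- spice_jar: bystander: spice jar with a red lid, 45 mm wide, 106 mm high; origin under its middle

How it is judged:
On the way, in this order (a step that is already met when the one before it is completed fails the run):
1. both caps are pressed home while the carrier is still in front of the bay (value of joint each of cap_front, cap_back below 0.002 m and x of carrier in the frame of bay below -0.06 m), for 0.2 s.
2. the carrier is slid home in the bay (x of carrier in the frame of bay between -0.005 and 0.004 m and y of carrier in the frame of bay between -0.006 and 0.006 m and z of carrier in the frame of bay below 0.004 m and angle between the x axis of carrier and the x axis of bay, either way round below 0.08 rad), for 0.2 s.
At the end, for the whole second after the job is handed in: both caps are within 2 mm of fully home; the carrier stands on the worktop in the bay, its origin within 5 mm of the home position along the bay and 6 mm across, within 0.08 rad of straight, at rest and released (all of step 2 and value of joint each of cap_front, cap_back below 0.002 m and linear speed of carrier below 0.01 m/s); the robot touches nothing.
It fails at once if a bystander (ramekin, timer, shaker, tin or spice jar) is moved more than 30 mm (distance of any of ramekin, timer, shaker, tin, spice_jar from where it was at the start of the episode above 0.03 m).
It fails at once if the carrier is tipped more than 0.35 rad (angle between carrier's own z axis and vertical above 0.35 rad).
It also fails if it takes over 54 s, if anything falls off the work surface, if the arm or the gripper's body presses on something with over 40 N, if the wrist force passes 120 N, or if a joint passes its speed limit or range.

## Working session

There is one attempt and no reset: what is moved stays moved. The work goes in short steps, Python scripts to look and compute and a tool call to move; the robot and the scene stay as the last step left them, time stands still between calls to the robot, and variables do not carry over. Pictures are saved under pics/ and viewed, at most 10 in all, crops included, and the job is handed in when it is done.

Besides the shell and the picture viewer there is one more tool, called after "Emit:" as name(argument=value, ...), one argument or row to a line, values as JSON. play_rows: Moves the arm, as the interface text tells. Shifts and turns lie within -1 to 1; 1 stands for 200 mm of shift or pi rad of turn. Its arguments: {"type":"object","properties":{"claw":{"type":"array"},"delta_pos":{"type":"array"},"delta_rot":{"type":"array"},"squeeze":{"type":"number"}},"required":["claw","delta_pos","delta_rot"]}

```bash
mkdir -p pics; ls
python3 - <<'E'
from bench import r
import cv2,pickle
d={}
for n in("side","top"):
    c=r.camera(n);d[n]=c;cv2.imwrite(f"pics/{n}0.png",c["pixels"][:,:,::-1]);print(n,c["camera_matrix"],c["cam_to_world"],[k for k in c])
pickle.dump(d,open("c0.pkl","wb"))
print(r.read_state(),r.grip_point_offset)
E
```

```text
pics
side [[519.28318295   0.         312.65483157]
 [  0.         519.28318295 238.36387099]
 [  0.           0.           1.        ]] [[-0.87702736  0.15134645 -0.45597945  0.10850488]
 [-0.47979977 -0.3249062   0.81500193  1.01887067]
 [-0.0248029   0.93355783  0.35756762  0.47023695]
 [ 0.          0.          0.          1.        ]] ['pixels', 'camera_matrix', 'cam_to_world']
top [[561.36849329   0.         328.37320353]
 [  0.         561.36849329 229.43651182]
 [  0.           0.           1.        ]] [[-0.01647249  0.99785514 -0.0633544   0.52542858]
 [-0.99964735 -0.01775577 -0.01974625  0.1232797 ]
 [-0.0208288   0.06300679  0.99779572  1.1292023 ]
 [ 0.          0.          0.          1.        ]] ['pixels', 'camera_matrix', 'cam_to_world']
{'time': 0.1, 'joint_positions': array([ 1.1914169 ,  0.33282624, -0.06470589,  1.46084307,  0.02162023,
        1.34991678, -0.0884795 ]), 'joint_vel': array([ 0.0013728 , -0.00058529,  0.00076536, -0.00220312,  0.00183415,
        0.00072812, -0.00026015]), 'joint_torque': array([ 1.48619842e-03, -6.24542356e+01,  2.45973672e-02, -3.90714169e+01,
       -6.15901756e-02,  3.67160083e-02,  1.11689214e-04]), 'ee_pos': array([ 0.21815851, -0.58531882,  0.22182937]), 'eef_rot': array([ 9.84126114e-01,  1.77469352e-01, -1.52418358e-04, -6.30460808e-04]), 'ft_force': array([-0.14265492, -0.15980694, -0.09958835]), 'torque': array([-0.00707119, -0.00694746,  0.00182272]), 'grip_force': 0.0, 'width': 0.0867976510855143} 0.0187
```

View pics/side0.png

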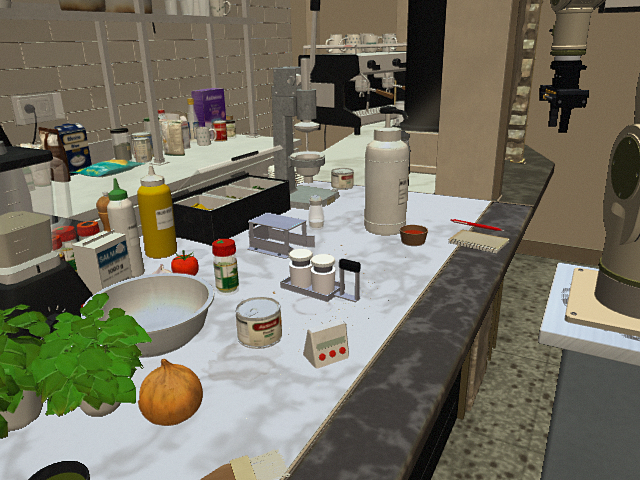

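View pics/top0.png

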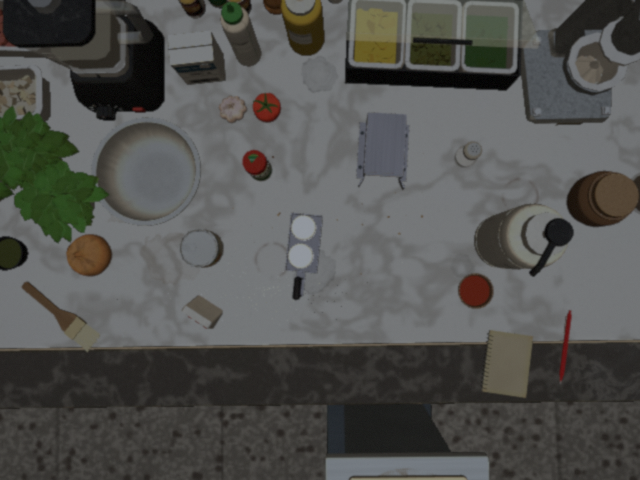

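The side view shows the carrier near (320,275) and the bay near (280,233). The top view shows the caps near (303,227) and (301,257), the grip at (297,288) and the bay roof at (386,145). I'll enlarge both for precise pixels.

Run:
```python
import cv2,numpy as np
def crop(n,x0,y0,x1,y1,s,step,out):
    im=cv2.imread(f"pics/{n}.png")[y0:y1,x0:x1]
    im=cv2.convertScaleAbs(im,alpha=1.5 if 'top' in n else 1)
    im=cv2.resize(im,None,fx=s,fy=s,interpolation=cv2.INTER_CUBIC)
    for x in range((x0//step+1)*step,x1,step):
        cv2.line(im,((x-x0)*s,0),((x-x0)*s,8),(0,0,255),1);cv2.putText(im,str(x),((x-x0)*s+2,10),0,.4,(0,0,255))
    for y in range((y0//step+1)*step,y1,step):
        cv2.line(im,(0,(y-y0)*s),(8,(y-y0)*s),(0,0,255),1);cv2.putText(im,str(y),(2,(y-y0)*s+12),0,.4,(0,0,255))
    cv2.imwrite(out,im)
crop("side0",240,205,370,305,6,10,"pics/s1.png")
crop("top0",275,100,420,305,3,10,"pics/t1.png") if 0 else None
a=[]
crop("top0",278,205,338,305,6,10,"pics/ta.png");crop("top0",350,105,420,205,6,10,"pics/tb.png")
cv2.imwrite("pics/t1.png",np.hstack([cv2.imread("pics/ta.png"),cv2.imread("pics/tb.png")]))
```

```text
(no output)
```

View pics/s1.png

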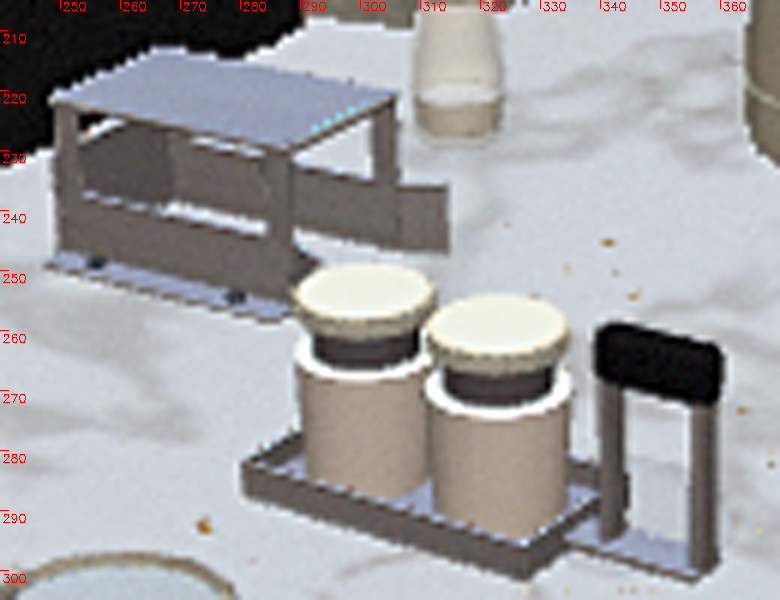

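View pics/t1.png

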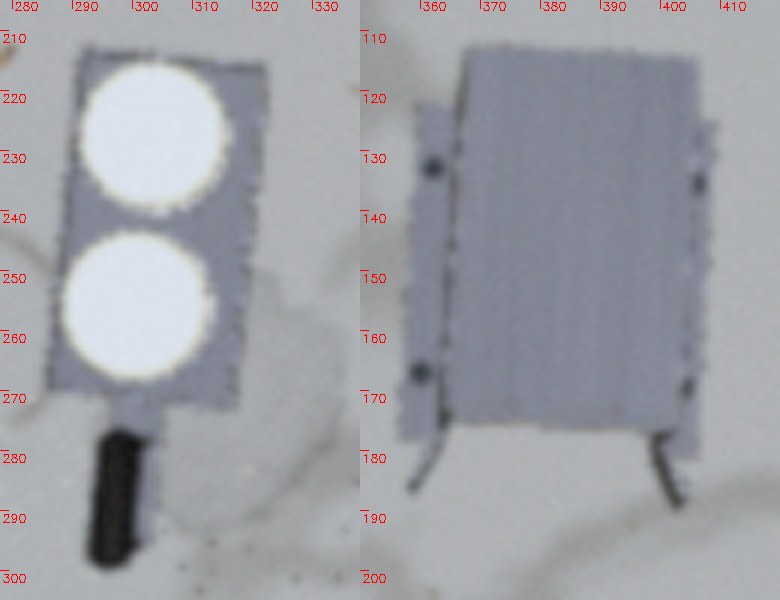

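The side crop shows cap tops at about (301,253.2) and (323,258.4), the grip at (349.7,265.5), and four clear roof corners. The top crop shows caps at (303.8,227.7) and (301,256), the grip at (297.5,288.3), and roof corners at (368,112.5), (406.2,114.7), (364.5,175.7) and (403.8,176.8).

```bash
cat > h.py <<'E'
import numpy as np,pickle
d=pickle.load(open("c0.pkl","rb"))
def ray(n,p):
    c=d[n];v=np.linalg.inv(c["camera_matrix"])@[p[0],p[1],1];T=c["cam_to_world"]
    v=T[:3,:3]@(v*[1,-1,-1]);return T[:3,3],v/np.linalg.norm(v)
def tri(s,t):
    A=0;b=0
    for n,p in(("side",s),("top",t)):
        o,v=ray(n,p);M=np.eye(3)-np.outer(v,v);A=A+M;b=b+M@o
    return np.linalg.solve(A,b)
def onz(n,p,z):
    o,v=ray(n,p);return o+v*(z-o[2])/v[2]
E
python3 - <<'E'
from h import *
np.set_printoptions(precision=4,suppress=True)
P={"back":((301,253.2),(303.8,227.7)),"front":((323,258.4),(301,256)),"grip":((349.7,265.5),(297.5,288.3)),
"TL":((248.3,221.3),(368,112.5)),"TR":((267.5,213),(406.2,114.7)),"BR":((306.2,221.2),(403.8,176.8)),"BL":((288.3,230.3),(364.5,175.7))}
Q={k:tri(*v) for k,v in P.items()}
for k in Q:print(k,Q[k])
a=lambda v:np.arctan2(v[1],v[0])
print("yaw",a(Q["back"]-Q["front"]),a(Q["back"]-Q["grip"]),"len",np.linalg.norm(Q["back"]-Q["front"]),np.linalg.norm(Q["back"]-Q["grip"]))
T={k:onz("top",P[k][1],.07) for k in("TL","TR","BL","BR")}
S={k:onz("side",P[k][0],.07) for k in T}
for X in(T,S):
    print("roof",*X.values(),"yawL",a(X["TL"]-X["BL"]),a(X["TR"]-X["BR"]),"perp",a(X["TL"]-X["TR"])-np.pi/2,a(X["BL"]-X["BR"])-np.pi/2)
# tray rim corners, z=.014 top cam (crop px /6 + offset)
R=[onz("top",(278+x/6,205+y/6),.014) for x,y in((83,47),(267,67),(47,388),(235,410))]
print("rim",*R,"mean",np.mean(R,0),a(R[0]-R[2]),a(R[1]-R[3]),a(R[0]-R[1])-np.pi/2,a(R[2]-R[3])-np.pi/2)
# side: bottom corners z=0
print("side bottom",*[onz("side",(240+x/6,205+y/6),0) for x,y in((243,495),(527,580))])
for n,px in(("timer",(201,310)),("ramekin",(475,291)),("jar",(257,163)),("tin",(200,248)),("shaker",(468,154))):print(n,onz("top",px,.05))
E
```

```text
back [0.5978 0.1912 0.0709]
front [0.5446 0.1973 0.0718]
grip [0.4841 0.2046 0.0712]
TL [0.8169 0.0649 0.0671]
TR [ 0.8106 -0.0083  0.067 ]
BR [ 0.6928 -0.0002  0.0647]
BL [0.6967 0.075  0.0658]
yaw -0.11299823368582491 -0.11728179499174607 len 0.05352387137981525 0.11447590206319433
roof [0.8155 0.0647 0.07  ] [ 0.8096 -0.008   0.07  ] [0.6937 0.0739 0.07  ] [ 0.6902 -0.0005  0.07  ] yawL -0.07534468899393602 -0.06313823501395818 perp -0.08068315932709336 -0.04804687543711572
roof [0.8126 0.0718 0.07  ] [ 0.8056 -0.0006  0.07  ] [0.6932 0.0853 0.07  ] [0.6871 0.0137 0.07  ] yawL -0.11205914688259991 -0.11977455693672041 perp -0.09551752864068286 -0.08421396755448063
rim [0.6308 0.2178 0.014 ] [0.623  0.1566 0.014 ] [0.5177 0.2311 0.014 ] [0.5095 0.169  0.014 ] mean [0.5702 0.1936 0.014 ] -0.11737572890098517 -0.10858183257930298 -0.12685625449477556 -0.132232488121921
side bottom [ 0.6333  0.2204 -0.    ] [0.5188 0.2326 0.    ]
timer [0.4435 0.3916 0.05  ]
ramekin [ 0.4716 -0.1325  0.05  ]
jar [0.726  0.2814 0.05  ]
tin [0.5624 0.3932 0.05  ]
shaker [ 0.7352 -0.1277  0.05  ]
```

```bash
cat >> h.py <<'E'
from scipy.spatial.transform import Rotation as Ro
def plan(pos,yaw,st=None):
    from bench import r
    st=st or r.read_state();R=Ro.from_quat(st["eef_rot"])
    Rt=Ro.from_euler("z",yaw)*Ro.from_quat([1,0,0,0])
    rv=(R.inv()*Rt).as_rotvec()/np.pi
    dp=np.array(pos)-st["ee_pos"]
    print("pose",st["ee_pos"].round(4),"yaw",np.arctan2(*R.as_matrix()[[1,0],0]).round(4),"tilt",R.as_matrix()[:2,2].round(4),"F",st["ft_force"].round(1),"t",st["time"])
    print("rot total",rv.round(4),"| shift in tool (after rot)",(Rt.inv().apply(dp)/.2).round(4),"(now)",(R.inv().apply(dp)/.2).round(4))
E
python3 - <<'E'
from h import *
plan([.5439,.1971,.22],-.115)
E
```

```text
pose [ 0.2182 -0.5853  0.2218] yaw 0.3568 tilt [-0.0005  0.0012] F [-0.1 -0.2 -0.1] t 0.1
rot total [-4.000e-04  1.000e-04  1.502e-01] | shift in tool (after rot) [ 1.169  -4.0731  0.0091] (now) [ 2.8926 -3.0967  0.0129]
```

Emit:
play_rows(
  claw=[1, 1, 1, 1],
  delta_pos=[
    [0, 0, 0],
    [0, 0, 0],
    [0, 0, 0],
    [0, 0, 0],
  ],
  delta_rot=[
    [0, 0, 0.0376],
    [0, 0, 0.0376],
    [0, 0, 0.0376],
    [0, 0, 0.0376],
  ],
)

```text
time: 0.5
ee_pos: [0.2182, -0.5854, 0.2221]
eef_rot: [0.998, -0.06, -0.0, -0.0]
ft_force: [-0.7, 0.3, -0.1]
width: 0.0627
grip_force: 0.0
```

Run:
```python
from h import *
plan([.5439,.1971,.22],-.115)
```

```text
pose [ 0.2182 -0.5854  0.2221] yaw -0.1206 tilt [-0.0003  0.0008] F [-0.7  0.3 -0.1] t 0.5
rot total [-0.0002  0.0001 -0.0018] | shift in tool (after rot) [ 1.1687 -4.0735  0.0104] (now) [ 1.146  -4.0799  0.0129]
```

Emit:
play_rows(
  claw=[1, 1, 1, 1, 1, 1, 1, 1],
  delta_pos=[
    [0.057, -0.204, 0],
    [0.057, -0.204, 0],
    [0.057, -0.204, 0],
    [0.057, -0.204, 0],
    [0.057, -0.204, 0],
    [0.057, -0.204, 0],
    [0.057, -0.204, 0],
    [0.057, -0.204, 0],
  ],
  delta_rot=[
    [0, 0, 0],
    [0, 0, 0],
    [0, 0, 0],
    [0, 0, 0],
    [0, 0, 0],
    [0, 0, 0],
    [0, 0, 0],
    [0, 0, 0],
  ],
)

```text
time: 1.3
ee_pos: [0.3468, -0.2702, 0.2224]
eef_rot: [0.998, -0.058, -0.0, 0.0]
ft_force: [0.4, 0.7, 0.7]
width: 0.0026
grip_force: 0.0
```

Emit:
play_rows(
  claw=[1, 1, 1, 1, 1, 1, 1, 1],
  delta_pos=[
    [0.057, -0.204, 0],
    [0.057, -0.204, 0],
    [0.057, -0.204, 0],
    [0.057, -0.204, 0],
    [0.057, -0.204, 0],
    [0.057, -0.204, 0],
    [0.057, -0.204, 0],
    [0.057, -0.204, 0],
  ],
  delta_rot=[
    [0, 0, 0],
    [0, 0, 0],
    [0, 0, 0],
    [0, 0, 0],
    [0, 0, 0],
    [0, 0, 0],
    [0, 0, 0],
    [0, 0, 0],
  ],
)

```text
time: 2.1
ee_pos: [0.475, 0.0433, 0.2225]
eef_rot: [0.998, -0.058, 0.0, 0.0]
ft_force: [0.6, -0.8, 0.8]
width: 0.0005
grip_force: 0.0
```

Run:
```python
from h import *
plan([.5439,.1971,.10],-.115)
```

```text
pose [0.475  0.0433 0.2225] yaw -0.116 tilt [ 0.0001 -0.0003] F [ 0.6 -0.8  0.8] t 2.1
rot total [ 0.0001 -0.0001 -0.0003] | shift in tool (after rot) [ 0.2538 -0.8034  0.6125] (now) [ 0.2528 -0.8039  0.6123]
```

Emit:
play_rows(
  claw=[1, 1, 1, 1, 1, 1, 1, 1],
  delta_pos=[
    [0.05, -0.16, 0],
    [0.05, -0.16, 0],
    [0.05, -0.16, 0.1],
    [0.05, -0.16, 0.1],
    [0.054, -0.163, 0.1],
    [0, 0, 0.15],
    [0, 0, 0.16],
    [0, 0, 0],
  ],
  delta_rot=[
    [0, 0, 0],
    [0, 0, 0],
    [0, 0, 0],
    [0, 0, 0],
    [0, 0, 0],
    [0, 0, 0],
    [0, 0, 0],
    [0, 0, 0],
  ],
)

```text
time: 2.9
ee_pos: [0.5412, 0.1943, 0.0962]
eef_rot: [0.998, -0.058, -0.004, 0.001]
ft_force: [0.2, -1.0, -0.4]
width: 0.0002
grip_force: 0.0
```

Run:
```python
from h import *
plan([.5439,.1971,.060],-.115)
```

```text
pose [0.5412 0.1943 0.0962] yaw -0.1151 tilt [-0.0073 -0.0021] F [ 0.2 -1.  -0.4] t 2.9
rot total [ 0.0009  0.0022 -0.    ] | shift in tool (after rot) [ 0.012  -0.0155  0.1811] (now) [ 0.0133 -0.016   0.181 ]
```

Emit:
play_rows(
  claw=[1, 1, 1, 1, 1, 1, 1, 1],
  delta_pos=[
    [0, 0, 0],
    [0.006, -0.008, 0.04],
    [0.006, -0.008, 0.04],
    [0, 0, 0.02],
    [0, 0, 0.02],
    [0, 0, 0.02],
    [0, 0, 0.02],
    [0, 0, 0.01],
  ],
  delta_rot=[
    [0, 0, 0],
    [0, 0, 0],
    [0, 0, 0],
    [0, 0, 0],
    [0, 0, 0],
    [0, 0, 0],
    [0, 0, 0],
    [0, 0, 0],
  ],
)

```text
time: 3.7
ee_pos: [0.5467, 0.1983, 0.0665]
eef_rot: [0.998, -0.058, 0.0, 0.0]
ft_force: [-0.7, -1.1, 4.8]
width: 0.0006
grip_force: 2.4
```

Run:
```python
from h import *
plan([.5439,.1971,.060],-.115)
```

```text
pose [0.5467 0.1983 0.0665] yaw -0.1157 tilt [ 0.0002 -0.0001] F [-0.7 -1.1  4.8] t 3.7
rot total [ 0.     -0.0001 -0.0002] | shift in tool (after rot) [-0.0132  0.0075  0.0325] (now) [-0.0132  0.0075  0.0325]
```

Emit:
play_rows(
  claw=[1, 1, 1, 1, 1],
  delta_pos=[
    [0, 0, 0.01],
    [0, 0, 0.01],
    [0, 0, 0.01],
    [0, 0, 0.005],
    [0, 0, 0],
  ],
  delta_rot=[
    [0, 0, 0],
    [0, 0, 0],
    [0, 0, 0],
    [0, 0, 0],
    [0, 0, 0],
  ],
)

```text
time: 4.2
ee_pos: [0.5468, 0.1983, 0.0604]
eef_rot: [0.998, -0.058, 0.0, 0.0]
ft_force: [-3.8, -2.4, 14.2]
width: 0.0006
grip_force: 7.0
```

Emit:
play_rows(
  claw=[1, 1, 1],
  delta_pos=[
    [0, 0, 0.003],
    [0, 0, 0.003],
    [0, 0, 0],
  ],
  delta_rot=[
    [0, 0, 0],
    [0, 0, 0],
    [0, 0, 0],
  ],
)

```text
time: 4.5
ee_pos: [0.5468, 0.1983, 0.0603]
eef_rot: [0.998, -0.058, 0.0, 0.0]
ft_force: [-9.9, -5.4, 25.7]
width: 0.0008
grip_force: 12.8
```

Run:
```python
from h import *
plan([.5975,.1909,.09],-.115)
```

```text
pose [0.5468 0.1983 0.0603] yaw -0.1157 tilt [ 0.0009 -0.001 ] F [-9.9 -5.4 25.7] t 4.5
rot total [ 0.0003 -0.0003 -0.0002] | shift in tool (after rot) [ 0.2559  0.0079 -0.1486] (now) [ 0.256   0.0079 -0.1484]
```

Emit:
play_rows(
  claw=[1, 1, 1, 1, 1, 1, 1, 1],
  delta_pos=[
    [0, 0, -0.07],
    [0, 0, -0.08],
    [0.08, 0.0025, 0],
    [0.08, 0.0025, 0],
    [0.09, 0.003, 0],
    [0, 0, 0],
    [0, 0, 0.04],
    [0, 0, 0],
  ],
  delta_rot=[
    [0, 0, 0],
    [0, 0, 0],
    [0, 0, 0],
    [0, 0, 0],
    [0, 0, 0],
    [0, 0, 0],
    [0, 0, 0],
    [0, 0, 0],
  ],
)

```text
time: 5.3
ee_pos: [0.5947, 0.191, 0.0791]
eef_rot: [0.998, -0.057, -0.001, 0.0]
ft_force: [0.3, 0.1, -0.1]
width: 0.0007
grip_force: 0.0
```

Run:
```python
from h import *
plan([.5975,.1909,.060],-.115)
```

```text
pose [0.5947 0.191  0.0791] yaw -0.115 tilt [-0.0019 -0.0004] F [ 0.3  0.1 -0.1] t 5.3
rot total [0.0002 0.0006 0.    ] | shift in tool (after rot) [ 0.0138 -0.0009  0.0957] (now) [ 0.014  -0.0009  0.0957]
```

Emit:
play_rows(
  claw=[1, 1, 1, 1, 1, 1, 1, 1],
  delta_pos=[
    [0.006, 0, 0.02],
    [0, 0, 0.02],
    [0, 0, 0.015],
    [0, 0, 0.015],
    [0, 0, 0.012],
    [0, 0, 0.01],
    [0, 0, 0.006],
    [0, 0, 0],
  ],
  delta_rot=[
    [0, 0, 0],
    [0, 0, 0],
    [0, 0, 0],
    [0, 0, 0],
    [0, 0, 0],
    [0, 0, 0],
    [0, 0, 0],
    [0, 0, 0],
  ],
)

```text
time: 6.1
ee_pos: [0.5971, 0.191, 0.0605]
eef_rot: [0.998, -0.058, -0.0, -0.0]
ft_force: [-1.2, 0.8, 2.5]
width: 0.0007
grip_force: 1.3
```

Emit:
play_rows(
  claw=[1, 1, 1, 1],
  delta_pos=[
    [0, 0, 0.005],
    [0, 0, 0.005],
    [0, 0, 0.003],
    [0, 0, 0],
  ],
  delta_rot=[
    [0, 0, 0],
    [0, 0, 0],
    [0, 0, 0],
    [0, 0, 0],
  ],
)

```text
time: 6.5
ee_pos: [0.5973, 0.191, 0.0603]
eef_rot: [0.998, -0.058, 0.0, 0.0]
ft_force: [-10.6, -3.7, 24.8]
width: 0.0006
grip_force: 12.1
```

Emit:
play_rows(
  claw=[1, 1, 0.3, 0, 0, 0, 0, 0],
  delta_pos=[
    [0, 0, -0.17],
    [0, 0, -0.18],
    [-0.1, 0, 0],
    [-0.18, 0, 0],
    [-0.18, 0, 0],
    [-0.11, 0, 0],
    [0, 0, 0],
    [0, 0, 0],
  ],
  delta_rot=[
    [0, 0, 0],
    [0, 0, 0],
    [0, 0, 0],
    [0, 0, 0],
    [0, 0, 0],
    [0, 0, 0],
    [0, 0, 0],
    [0, 0, 0],
  ],
)

```text
time: 7.3
ee_pos: [0.4846, 0.2034, 0.1282]
eef_rot: [0.998, -0.058, 0.001, 0.0]
ft_force: [1.0, -0.2, -0.4]
width: 0.0404
grip_force: 0.0
```

Run:
```python
from h import *
plan([.4837,.2042,.054],-.115)
from bench import r
import cv2
c=r.camera("side");cv2.imwrite("pics/s2.png",cv2.resize(c["pixels"][180:310,230:390,::-1],None,fx=4,fy=4,interpolation=2))
```

```text
pose [0.4846 0.2034 0.1282] yaw -0.116 tilt [ 0.0011 -0.0006] F [ 1.  -0.2 -0.4] t 7.3
rot total [ 0.0002 -0.0004 -0.0003] | shift in tool (after rot) [-0.0048 -0.0033  0.3711] (now) [-0.0053 -0.0035  0.3711]
```

View pics/s2.png

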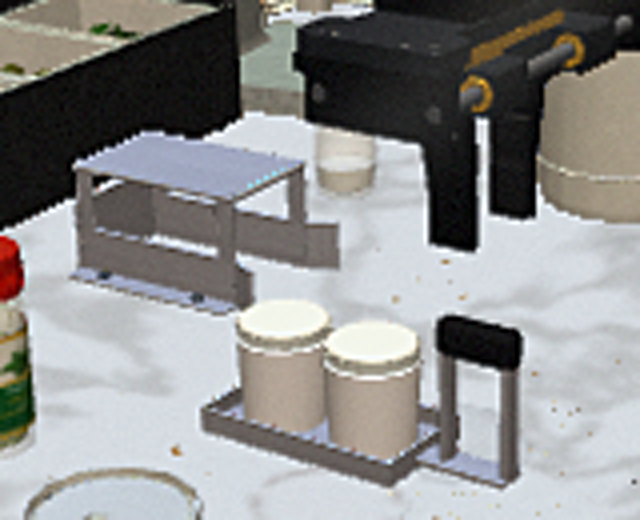

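Both caps sit home on their pots, and the open fingers hang above the grip bar near (480,340) of the crop. I'll descend and grip next.

Emit:
play_rows(
  claw=[0, 0, 0, 0, 0, 0, 0, 0],
  delta_pos=[
    [0, 0, 0],
    [0, 0, 0],
    [0, 0, 0],
    [-0.003, -0.003, 0.1],
    [0, 0, 0.1],
    [0, 0, 0.1],
    [0, 0, 0.07],
    [0, 0, 0],
  ],
  delta_rot=[
    [0, 0, 0],
    [0, 0, 0],
    [0, 0, 0],
    [0, 0, 0],
    [0, 0, 0],
    [0, 0, 0],
    [0, 0, 0],
    [0, 0, 0],
  ],
)

```text
time: 8.15
ee_pos: [0.4825, 0.2041, 0.0524]
eef_rot: [0.998, -0.058, -0.001, 0.0]
ft_force: [-0.3, 0.9, -0.8]
width: 0.0867
grip_force: 0.0
```

Emit:
play_rows(
  claw=[1, 1, 1, 1, 1, 1, 1, 1],
  delta_pos=[
    [0, 0, 0],
    [0, 0, 0],
    [0, 0, 0],
    [0, 0, 0],
    [0, 0, 0],
    [0, 0, 0],
    [0, 0, 0],
    [0, 0, 0],
  ],
  delta_rot=[
    [0, 0, 0],
    [0, 0, 0],
    [0, 0, 0],
    [0, 0, 0],
    [0, 0, 0],
    [0, 0, 0],
    [0, 0, 0],
    [0, 0, 0],
  ],
  squeeze=25,
)

```text
time: 8.95
ee_pos: [0.4835, 0.2046, 0.0541]
eef_rot: [0.998, -0.058, 0.0, 0.0]
ft_force: [0.1, -0.3, -0.1]
width: 0.031
grip_force: 0.0
```

Emit:
play_rows(
  claw=[1, 1, 1, 1],
  delta_pos=[
    [0, 0, 0],
    [0, 0, 0],
    [0, 0, 0],
    [0, 0, 0],
  ],
  delta_rot=[
    [0, 0, 0],
    [0, 0, 0],
    [0, 0, 0],
    [0, 0, 0],
  ],
)

```text
time: 9.35
ee_pos: [0.4835, 0.2048, 0.0541]
eef_rot: [0.998, -0.058, 0.0, -0.0]
ft_force: [0.6, 1.6, -0.5]
width: 0.0143
grip_force: 25.0
```

Run:
```python
from h import *
import cv2
from scipy.ndimage import map_coordinates,gaussian_filter
def edge(n,p,q,hw=2.5):
    g=gaussian_filter(d[n]["pixels"].astype(float).mean(2),.6);p,q=np.array(p,float),np.array(q,float)
    t=(q-p)/np.linalg.norm(q-p);nn=np.array([-t[1],t[0]]);pts=[]
    for s in np.linspace(.12,.88,40):
        c=p+s*(q-p);u=np.arange(-hw,hw+.01,.1);X=c[:,None]+nn[:,None]*u
        v=np.abs(np.gradient(map_coordinates(g,[X[1],X[0]],order=3)))
        i=v.argmax();pts.append(c+nn*u[i])
    pts=np.array(pts,np.float32);vx,vy,x,y=cv2.fitLine(pts,cv2.DIST_HUBER,0,.01,.01).ravel()
    return np.array([y*0+vx,vy]),np.array([x,y])
def inter(a,b):
    s=np.linalg.solve(np.c_[a[0],-b[0]],b[1]-a[1]);return a[1]+a[0]*s[0]
C={"top":dict(TL=(368,112.5),TR=(406.2,114.7),BR=(403.8,176.8),BL=(364.5,175.7)),
"side":dict(TL=(248.3,221.3),TR=(267.5,213),BR=(306.2,221.2),BL=(288.3,230.3))}
W={}
for n in C:
    K=C[n];L={a+b:edge(n,K[a],K[b]) for a,b in(("TL","BL"),("TR","BR"),("TL","TR"),("BL","BR"))}
    k=dict(TL=inter(L["TLBL"],L["TLTR"]),TR=inter(L["TRBR"],L["TLTR"]),BL=inter(L["TLBL"],L["BLBR"]),BR=inter(L["TRBR"],L["BLBR"]))
    W[n]=k;P={c:onz(n,k[c],.07) for c in k};a=lambda v:np.arctan2(v[1],v[0])
    print(n,{c:(k[c].round(1),P[c][:2].round(4)) for c in k})
    print(" yaw",a(P["TL"]-P["BL"]),a(P["TR"]-P["BR"]),a(P["TL"]-P["TR"])-np.pi/2,a(P["BL"]-P["BR"])-np.pi/2,"front mid",(P["BL"]+P["BR"])/2,"ctr",sum(P.values())/4,"len",np.linalg.norm(P["TL"]-P["BL"]),np.linalg.norm(P["BL"]-P["BR"]))
for c in W["top"]:print(c,tri(W["side"][c],W["top"][c]).round(4))
# front flare tips in top, z=.03
f=[onz("top",p,.03) for p in((358.5,186.5),(403,188.5))];print("flare tips",*f)
pl=[onz("top",(350+(x-360)/6,105+y/6),.002) for x,y in((417,102),(398,440),(717,122),(697,458))]
print("plates",*pl,a(pl[0]-pl[1]),a(pl[2]-pl[3]))
```

```text
top {'TL': (array([367. , 111.5], dtype=float32), array([0.8175, 0.0667])), 'TR': (array([408.7, 114.2], dtype=float32), array([ 0.8104, -0.0129])), 'BL': (array([363.5, 175.1], dtype=float32), array([0.6949, 0.0758])), 'BR': (array([406.1, 177.3], dtype=float32), array([ 0.6891, -0.0048]))}
 yaw -0.0744015290132101 -0.06690346425465456 -0.0884602898731599 -0.07158516373832868 front mid [0.69197143 0.03550708 0.07      ] ctr [0.75294995 0.03119035 0.07      ] len 0.12293665486814435 0.08078485788974661
side {'TL': (array([246.6, 221.1], dtype=float32), array([0.8174, 0.0722])), 'TR': (array([266.5, 212. ], dtype=float32), array([ 0.8126, -0.0064])), 'BL': (array([286.8, 232. ], dtype=float32), array([0.6907, 0.096 ])), 'BR': (array([306.8, 220. ], dtype=float32), array([0.6899, 0.0056]))}
 yaw -0.18610772849996557 -0.0976332647239592 -0.06091747423059046 -0.008046723804741696 front mid [0.69029425 0.05082681 0.07      ] ctr [0.75262522 0.0418604  0.07      ] len 0.12891939867188842 0.090376614466689
TL [0.8193 0.0673 0.068 ]
TR [ 0.8132 -0.0119  0.068 ]
BL [0.6989 0.077  0.0621]
BR [ 0.6921 -0.0039  0.0665]
flare tips [0.67889511 0.08429203 0.03      ] [ 0.67324141 -0.00302084  0.03      ]
plates [0.81487112 0.07864307 0.002     ] [0.69951138 0.08734484 0.002     ] [ 0.8057945  -0.02260229  0.002     ] [ 0.69143355 -0.01297061  0.002     ] -0.07528897771080365 -0.08402346489564297
```

Run:
```python
from h import *
plan([.5102,.0511,.0541],-.076)
```

```text
pose [0.4835 0.2048 0.0541] yaw -0.1152 tilt [0.0001 0.0002] F [ 0.6  1.6 -0.5] t 9.35
rot total [-0.0001 -0.     -0.0125] | shift in tool (after rot) [1.915e-01 7.563e-01 2.000e-04] (now) [2.210e-01 7.482e-01 1.000e-04]
```

Emit:
play_rows(
  claw=[1, 1, 1, 1, 1, 1, 1, 1],
  delta_pos=[
    [0, 0, 0],
    [0, 0, 0],
    [0.014, 0.03, 0],
    [0.014, 0.05, 0],
    [0.014, 0.05, 0],
    [0.014, 0.05, 0],
    [0.014, 0.05, 0],
    [0.014, 0.05, 0],
  ],
  delta_rot=[
    [0, 0, -0.006],
    [0, 0, -0.0065],
    [0, 0, 0],
    [0, 0, 0],
    [0, 0, 0],
    [0, 0, 0],
    [0, 0, 0],
    [0, 0, 0],
  ],
  squeeze=45,
)

```text
time: 10.15
ee_pos: [0.4962, 0.1468, 0.0543]
eef_rot: [0.999, -0.038, 0.0, -0.0]
ft_force: [1.1, 4.1, -2.2]
width: 0.0134
grip_force: 45.1
```

Emit:
play_rows(
  claw=[1, 1, 1, 1, 1, 1, 1, 1],
  delta_pos=[
    [0.014, 0.05, 0],
    [0.014, 0.05, 0],
    [0.014, 0.05, 0],
    [0.014, 0.05, 0],
    [0.014, 0.05, 0],
    [0.014, 0.05, 0],
    [0.014, 0.05, 0],
    [0, 0, 0],
  ],
  delta_rot=[
    [0, 0, 0],
    [0, 0, 0],
    [0, 0, 0],
    [0, 0, 0],
    [0, 0, 0],
    [0, 0, 0],
    [0, 0, 0],
    [0, 0, 0],
  ],
)

```text
time: 10.95
ee_pos: [0.5108, 0.0737, 0.0541]
eef_rot: [0.999, -0.04, 0.0, 0.001]
ft_force: [1.6, -0.4, -0.6]
width: 0.0136
grip_force: 45.0
```

Run:
```python
from h import *
plan([.5102,.0511,.0541],-.076)
```

```text
pose [0.5108 0.0737 0.0541] yaw -0.0793 tilt [ 0.0003 -0.0014] F [ 1.6 -0.4 -0.6] t 10.95
rot total [ 0.0004 -0.0001 -0.001 ] | shift in tool (after rot) [5.600e-03 1.128e-01 1.000e-04] (now) [0.006  0.1128 0.0002]
```

Emit:
play_rows(
  claw=[1, 1, 1, 1, 1],
  delta_pos=[
    [0.003, 0.04, 0],
    [0.003, 0.04, 0],
    [0, 0.033, 0],
    [0, 0, 0],
    [0, 0, 0],
  ],
  delta_rot=[
    [0, 0, -0.001],
    [0, 0, 0],
    [0, 0, 0],
    [0, 0, 0],
    [0, 0, 0],
  ],
)

```text
time: 11.45
ee_pos: [0.5096, 0.0525, 0.0541]
eef_rot: [0.999, -0.037, -0.0, 0.001]
ft_force: [-1.3, -1.0, 2.2]
width: 0.0137
grip_force: 45.0
```

Run:
```python
from h import *
plan([.5102,.0511,.0541],-.076)
from bench import r
import cv2
c=r.camera("top");im=cv2.convertScaleAbs(c["pixels"][100:280,330:440,::-1],alpha=1.5);cv2.imwrite("pics/top3.png",c["pixels"][:,:,::-1])
im=cv2.resize(im,None,fx=3.33,fy=3.33,interpolation=2)
s=cv2.resize(r.camera("side")["pixels"][170:290,240:370,::-1],None,fx=3,fy=3,interpolation=2);s=cv2.copyMakeBorder(s,0,im.shape[0]-s.shape[0],0,0,0)
cv2.imwrite("pics/t3.png",np.hstack([im,s]));print(im.shape,s.shape)
```

```text
pose [0.5096 0.0525 0.0541] yaw -0.0743 tilt [-0.0003 -0.0013] F [-1.3 -1.   2.2] t 11.45
rot total [0.0004 0.0001 0.0005] | shift in tool (after rot) [ 0.0034  0.0068 -0.0001] (now) [ 0.0034  0.0068 -0.0001]
(599, 366, 3) (599, 390, 3)
```

View pics/t3.png

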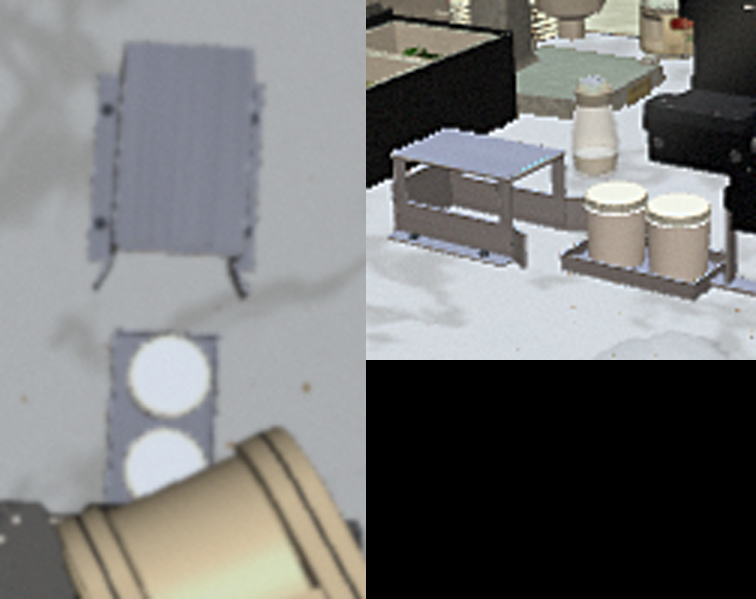

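The top view shows the carrier straight ahead of the mouth, with rim corners at crop (117,332) and (218,338) and flare tips at (97,290) and (244,297). The caps are home. Next I'll check the lateral offset.

Run:
```python
from h import *
p=lambda x,y,z:onz("top",(330+x/3.33,100+y/3.33),z)[:2]
o=np.array([.7525,.0327]);y=-.076;U=np.array([[np.cos(y),np.sin(y)],[-np.sin(y),np.cos(y)]])
for n,a in dict(rimL=(117,332,.014),rimR=(218,338,.014),rimLback=(104,500,.014),rimRb=(213,445,.014),cap=(170,376,.06),cap2=(165,470,.06),fl=(97,290,.03),fr=(244,297,.03),rBL=(113,252,.07),rBR=(243,256,.07),rTL=(124,42,.07),rTR=(256,48,.07),pl1=(99,75,.002),pl2=(91,260,.002),pr1=(262,84,.002),pr2=(252,270,.002)).items():print(n,(U@(p(*a)-o)).round(4))
```

```text
rimL [-0.1008  0.0308]
rimR [-0.1009 -0.0297]
rimLback [-0.2017  0.0329]
rimRb [-0.1651 -0.0301]
cap [-0.1298  0.0008]
cap2 [-0.1838  0.0008]
fl [-0.0784  0.0446]
fr [-0.0776 -0.0422]
rBL [-0.0617  0.0377]
rBR [-0.0599 -0.0363]
rTL [0.0601 0.0382]
rTR [ 0.0607 -0.0376]
pl1 [0.0577 0.05  ]
pl2 [-0.0564  0.0485]
pr1 [ 0.0575 -0.0494]
pr2 [-0.057  -0.0492]
```

Emit:
play_rows(
  claw=[1, 1, 1, 1, 1, 1, 1, 1],
  delta_pos=[
    [0.05, 0, 0],
    [0.05, 0, 0],
    [0.05, 0, 0],
    [0.05, 0, 0],
    [0.05, 0, 0],
    [0.04, 0, 0],
    [0.04, 0, 0],
    [0, 0, 0],
  ],
  delta_rot=[
    [0, 0, 0],
    [0, 0, 0],
    [0, 0, 0],
    [0, 0, 0],
    [0, 0, 0],
    [0, 0, 0],
    [0, 0, 0],
    [0, 0, 0],
  ],
)

```text
time: 12.35
ee_pos: [0.5753, 0.0491, 0.0541]
eef_rot: [0.999, -0.037, -0.001, 0.0]
ft_force: [-3.6, 0.7, 5.1]
width: 0.0138
grip_force: 45.0
```

Run:
```python
from h import *
plan([.6648,.0394,.0541],-.076)
```

```text
pose [0.5753 0.0491 0.0541] yaw -0.073 tilt [-0.0017 -0.0001] F [-3.6  0.7  5.1] t 12.35
rot total [0.0001 0.0005 0.0009] | shift in tool (after rot) [0.4499 0.0146 0.    ] (now) [ 0.4499  0.0159 -0.0007]
```

Emit:
play_rows(
  claw=[1, 1, 1, 1, 1, 1, 1, 1],
  delta_pos=[
    [0.01, 0.005, 0],
    [0.025, 0.005, 0],
    [0.03, 0, 0],
    [0.03, 0, 0],
    [0.03, 0, 0],
    [0.03, 0, 0],
    [0.03, 0, 0],
    [0, 0, 0],
  ],
  delta_rot=[
    [0, 0, 0.0008],
    [0, 0, 0],
    [0, 0, 0],
    [0, 0, 0],
    [0, 0, 0],
    [0, 0, 0],
    [0, 0, 0],
    [0, 0, 0],
  ],
)

```text
time: 13.15
ee_pos: [0.6118, 0.0445, 0.0541]
eef_rot: [0.999, -0.038, -0.001, 0.0]
ft_force: [-4.6, 0.8, 6.9]
width: 0.0133
grip_force: 45.0
```

Run:
```python
from h import *
plan([.6648,.0394,.0541],-.076)
```

```text
pose [0.6118 0.0445 0.0541] yaw -0.0754 tilt [-0.002 -0.   ] F [-4.6  0.8  6.9] t 13.15
rot total [0.0001 0.0006 0.0002] | shift in tool (after rot) [2.663e-01 5.300e-03 1.000e-04] (now) [ 0.2663  0.0054 -0.0004]
```

Emit:
play_rows(
  claw=[1, 1, 1, 1, 1, 1, 1, 1],
  delta_pos=[
    [0.03, 0.002, -0.001],
    [0.03, 0.002, 0],
    [0.03, 0, 0],
    [0.03, 0, 0],
    [0.03, 0, 0],
    [0.03, 0, 0],
    [0.03, 0, 0],
    [0, 0, 0],
  ],
  delta_rot=[
    [0, 0, 0],
    [0, 0, 0],
    [0, 0, 0],
    [0, 0, 0],
    [0, 0, 0],
    [0, 0, 0],
    [0, 0, 0],
    [0, 0, 0],
  ],
)

```text
time: 13.95
ee_pos: [0.6537, 0.0404, 0.0541]
eef_rot: [0.999, -0.038, -0.001, 0.0]
ft_force: [-3.0, 0.3, 4.4]
width: 0.0134
grip_force: 45.0
```

Run:
```python
from h import *
plan([.6648,.0394,.0541],-.076)
```

```text
pose [0.6537 0.0404 0.0541] yaw -0.0755 tilt [-0.0018  0.    ] F [-3.   0.3  4.4] t 13.95
rot total [0.     0.0006 0.0001] | shift in tool (after rot) [0.0556 0.001  0.0002] (now) [0.0556 0.0011 0.0001]
```

Emit:
play_rows(
  claw=[1, 1, 1, 1, 1, 1],
  delta_pos=[
    [0.015, 0, 0],
    [0.01, 0, 0],
    [0.01, 0, 0],
    [0.01, 0, 0],
    [0.01, 0, 0],
    [0, 0, 0],
  ],
  delta_rot=[
    [0, 0, 0],
    [0, 0, 0],
    [0, 0, 0],
    [0, 0, 0],
    [0, 0, 0],
    [0, 0, 0],
  ],
)

```text
time: 14.55
ee_pos: [0.664, 0.0397, 0.0542]
eef_rot: [0.999, -0.038, -0.001, 0.0]
ft_force: [-7.1, -0.1, 7.3]
width: 0.0136
grip_force: 45.0
```

Force is starting to rise, so I'll ease forward until the stop is clear.

Emit:
play_rows(
  claw=[1, 1, 1, 1],
  delta_pos=[
    [0.006, 0, 0],
    [0.006, 0, 0],
    [0.004, 0, 0],
    [0, 0, 0],
  ],
  delta_rot=[
    [0, 0, 0],
    [0, 0, 0],
    [0, 0, 0],
    [0, 0, 0],
  ],
)

```text
time: 14.95
ee_pos: [0.6659, 0.0396, 0.0542]
eef_rot: [0.999, -0.038, -0.003, 0.0]
ft_force: [-14.3, 0.1, 11.7]
width: 0.0134
grip_force: 45.0
```

Emit:
play_rows(
  claw=[1, 1, 1],
  delta_pos=[
    [0.006, 0, 0],
    [0.006, 0, 0],
    [0, 0, 0],
  ],
  delta_rot=[
    [0, 0, 0],
    [0, 0, 0],
    [0, 0, 0],
  ],
)

```text
time: 15.25
ee_pos: [0.666, 0.0397, 0.0541]
eef_rot: [0.999, -0.037, -0.005, 0.001]
ft_force: [-27.3, -0.6, 20.6]
width: 0.0134
grip_force: 45.0
```

Run:
```python
from h import *
plan([.6648,.0394,.0541],-.076)
from bench import r
import cv2
cv2.imwrite("pics/s4.png",cv2.resize(r.camera("side")["pixels"][180:280,230:350,::-1],None,fx=6,fy=6,interpolation=2))
```

```text
pose [0.666  0.0397 0.0541] yaw -0.0746 tilt [-0.0103 -0.0012] F [-27.3  -0.6  20.6] t 15.25
rot total [0.0006 0.0032 0.0005] | shift in tool (after rot) [-0.0057  0.0018  0.0001] (now) [-0.0057  0.0018  0.0001]
```

View pics/s4.png

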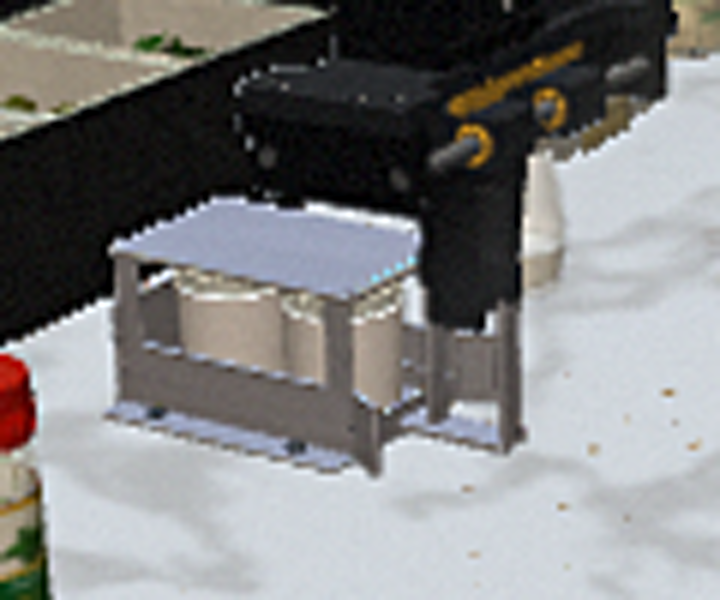

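The carrier is against the back stop: the force rose to 27 N with no further motion. It sits upright under the roof. I'll unload the push, release and lift.

Emit:
play_rows(
  claw=[1, 1, 0, 0, 0, 0, 0, 0],
  delta_pos=[
    [-0.008, 0, 0],
    [-0.005, 0, 0],
    [0, 0, 0],
    [0, 0, 0],
    [0, 0, 0],
    [0, 0, 0],
    [0, 0, 0],
    [0, 0, 0],
  ],
  delta_rot=[
    [0, 0, 0],
    [0, 0, 0],
    [0, 0, 0],
    [0, 0, 0],
    [0, 0, 0],
    [0, 0, 0],
    [0, 0, 0],
    [0, 0, 0],
  ],
)

```text
time: 16.1
ee_pos: [0.6681, 0.0389, 0.0543]
eef_rot: [0.999, -0.038, -0.0, 0.0]
ft_force: [0.1, 0.1, -0.1]
width: 0.0534
grip_force: 0.0
```

Emit:
play_rows(
  claw=[0, 0, 0, 0, 0, 0, 0, 0],
  delta_pos=[
    [0, 0, 0],
    [0, 0, 0],
    [0, 0, -0.1],
    [0, 0, -0.15],
    [0, 0, -0.2],
    [-0.2, 0, -0.2],
    [-0.2, 0, 0],
    [-0.2, 0, 0],
  ],
  delta_rot=[
    [0, 0, 0],
    [0, 0, 0],
    [0, 0, 0],
    [0, 0, 0],
    [0, 0, 0],
    [0, 0, 0],
    [0, 0, 0],
    [0, 0, 0],
  ],
)

```text
time: 16.9
ee_pos: [0.5523, 0.0481, 0.1807]
eef_rot: [0.999, -0.038, 0.001, -0.0]
ft_force: [0.8, -0.3, 0.5]
width: 0.087
grip_force: 0.0
```

Emit:
play_rows(
  claw=[0, 0, 0, 0, 0, 0],
  delta_pos=[
    [-0.2, 0, 0],
    [-0.2, 0, 0],
    [0, 0, 0],
    [0, 0, 0],
    [0, 0, 0],
    [0, 0, 0],
  ],
  delta_rot=[
    [0, 0, 0],
    [0, 0, 0],
    [0, 0, 0],
    [0, 0, 0],
    [0, 0, 0],
    [0, 0, 0],
  ],
)

```text
time: 17.5
ee_pos: [0.474, 0.0538, 0.1797]
eef_rot: [0.999, -0.038, 0.0, -0.0]
ft_force: [0.8, -0.0, -0.5]
width: 0.0873
grip_force: 0.0
```

Run:
```python
from h import *
from bench import r
import cv2
st=r.read_state();print(st["time"],st["ee_pos"],st["ft_force"],st["width"])
s=cv2.resize(r.camera("side")["pixels"][195:285,240:330,::-1],None,fx=4.4,fy=4.4,interpolation=2)
t=cv2.resize(cv2.convertScaleAbs(r.camera("top")["pixels"][100:220,340:430,::-1],alpha=1.5),None,fx=4,fy=4,interpolation=2)
s=cv2.copyMakeBorder(s,0,480-s.shape[0],0,0,0);cv2.imwrite("pics/f5.png",np.hstack([t,s]))
```

```text
17.5 [0.47404601 0.05381454 0.17968745] [ 0.7754559  -0.03779417 -0.49848702] 0.08729761635081953
```

View pics/f5.png

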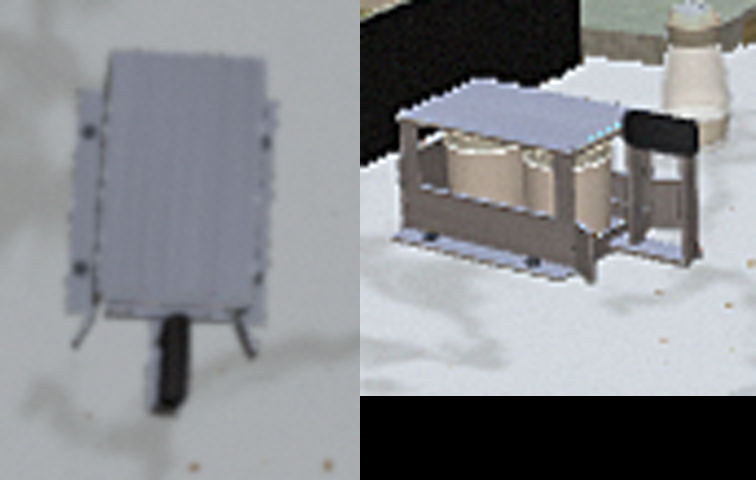

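Run:
```python
from h import *
p=lambda x,y,z:onz("top",(340+x/4,100+y/4),z)[:2]
o=np.array([.7525,.0327]);y=-.076;U=np.array([[np.cos(y),np.sin(y)],[-np.sin(y),np.cos(y)]])
for n,a in dict(gripfar=(176,317,.08),gripnear=(167,408,.08),rimL=(107,314,.014),rimR=(238,322,.014),fl=(76,347,.03),fr=(251,355,.03),rBL=(100,298,.07),rBR=(250,307,.07)).items():print(n,(U@(p(*a)-o)).round(4))
```

```text
gripfar [-0.068  0.   ]
gripnear [-0.1112  0.002 ]
rimL [-0.058   0.0299]
rimR [-0.0584 -0.0355]
fl [-0.0777  0.0448]
fr [-0.0768 -0.0412]
rBL [-0.0594  0.0358]
rBR [-0.0597 -0.0354]
```

The rear rim is at −58 mm and the grip at about −89 mm in the bay frame, so the carrier is home and straight. The fingers are clear, so I'm handing in.

```bash
python3 -c "
from bench import r
print(r.close_job())"
```

```text
the job is handed in; nothing more can be done
None
```

I pressed both caps home, slid the carrier straight to the back stop and released it; the job was handed in at about 17.6 s, and no verdict was shown.

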